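# Close the controller and hold its recessed reset

### The arm

A 6-joint arm with a two-finger parallel gripper is mounted at the origin on a cart in front of the work surface, level with it; the furniture and walls round the work are solid. World frame = base frame: x ahead of the robot, y to its left, z up, the work surface at z = 0. Lengths are in mm, angles in rad, forces in N, time in s.
With the tool pointing down it reaches from about 275 to 750 mm from the base axis. Payload 10.2 kg.
Tool frame: the origin (TCP) lies at the very end of the fingers, on their centre line; the grasp point (between the pads) lies 19 mm behind it; z points along the fingers, y is the line along which they close (so a half turn about z gives the same grasp; the last joint's range is limited). The gripper opens to 85 mm and grips with 20 to 120 N. Pads are 22 mm wide; open, the fingers measure 114 mm over their backs; the gripper's body (76 mm by 85 mm) begins 54 mm behind the grasp point. The pads swing forward as they close: fully open they stand 13 mm farther back than shut.
Start: joints at [-1.547, 0.313, 1.498, -0, 1.331, -0.223], TCP at [128.245, -509.101, 201.194] pointing down, gripper open.
Joint ranges: [-2.94, 2.94], [-0.97, 2.17], [0.19, 2.56], [-1.23, 4.37], [0.02, 3.11], [-2.88, 2.88]. Speed limits (rad/s): [2.39, 2.39, 3.01, 3.14, 3.14, 3.14].

### API

Orientations are given as a unit quaternion [w, x, y, z].
In Python, from rig import * gives the robot as it stands. The module is installed in compiled form; this text tells all that it offers.
- The arm moves only by the shell command python3 -m crank 'ROWS' [FORCE]. ROWS is JSON, a list that holds one entry, the list of rows, each a list of 7 numbers: the shift along the tool's x, y, z in units of 25 mm (1.0 is 25 mm), then the turn, a rotation vector about the tool's x, y, z in units of 8 degrees (1.0 is 8 degrees), then the finger opening in mm, from 0 to 85.4. A call has exactly 8 rows; each row shifts and turns the commanded pose from where the row before left it, along the tool's axes as they then stand; what a row does not reach is not made up. A row lasts 1/10 s, in which the tool goes at most 50 mm and 8.59 degrees, less where a joint would pass 70% of its speed; a pose out of reach is approached as far as the arm can. A call is refused whole if a number of a shift passes 1 or a number of a turn 1, either way. A call with a gripper value outside its range is refused whole. The fingers move at their own pace and stop on an object; FORCE is the grip in N (left out, the last holds). Time passes only in rows, so rows that do not move let the fingers close, or fill a call up. It gives the time, the measured TCP pose, the force, the opening and the grip force at its end, in the units of the state.
- sense(): the state, without advancing time (a new reading comes with each control period).
- capture(name): name is "side" or "top" or "wrist"; returns the picture (420x560x3 uint8, blue, green, red); there is no depth.
- camera_model(name): a dict with "fx", "fy", "cx", "cy" (pixels), "world_from_camera" (4x4, takes a point from camera to world coordinates); the wrist camera has in their place "T_tool_cam" (4x4, takes a point from camera to tool coordinates, whose origin is the TCP and whose axes are the flange's). Camera axes: x right, y up, looking along -z (the intrinsics and any distortion apply to the point x, -y, -z); pixel columns grow to the right and rows downward; lengths in mm; the calibration is good to about 2 mm. A picture is of the moment at which its call begins: read the wrist's pose just before it. camera_model takes no time and is no camera call.
- finish_job(): hands the job in; it is judged then, once.
The state is a dict: "time_s": time; "joints": joint angles; "dq": joint speeds; "tau": joint torques, N m; "eef_pos": TCP position; "ee_rot": TCP orientation; "force": force on the tool from outside, world axes, zero at the start; "wrist_torque": the same for the moment, N m; "grip_width": opening from 0.0 (shut) to 1.0 (fully open); "grip_force": force on a finger pad.
Only numpy, scipy, OpenCV 4.12 (cv2) and the standard library are available. Lean on these libraries where they do the work, as an engineer would, in place of code of your own. Each camera call takes 0.05 s, during which the arm holds its last target. There are 200 camera calls.

### The job

The grey printer controller has just had its battery changed: swing its hinged cover fully shut, then take the blue-handled hex driver out of the stand, reach its shaft down through the red-ringed hole in the shut cover and press the recessed reset button well down. Finish while still gripping the driver and holding the button down. Do not press reset while the cover is open (its interlock would lock the controller out), and leave the yellow driver, the oil bottle and the glue stick where they are.

Things in the scene. Friction and masses are not known exactly. Their poses are not given: they have to be found in the camera images.
- controller: grey controller housing screwed to the bench, 130 (x) x 170 (y) x 66 mm high, 5 mm walls, open top; four 5 mm high ears stand 17 mm out beside its y ends. Origin: centre of its underside; x points from its front with the connectors (towards the robot) to its hinge side, z up
- cover (a joint): angle of the cover about its hinge (rad): 0 shut, grows as it opens, at most 1.45; starts 0.8 to 1.3. The cover is a 5 mm plate over the whole housing; a stiff hinge holds it wherever it is left; about 1 N at the lip moves it, and it stops by itself at 0
- reset (a joint): travel of the reset button downwards (m): 0 free, 0.005 at its stop. Springs back; starts to move at 1.5 N, at its stop at 5 N
- cover_hinge_line (a point): middle of the cover's hinge axis, on the housing's far top edge, 66 mm above the bench; same axes as controller, the hinge axis is its y. Cover's underside lies on this axis, its outer face 5 mm out
- cover_lip (a point): middle of the cover's free edge on the outer face, at the end of a 50 mm wide finger lip, 142 mm from the hinge axis; moves with the cover. Its x points along the cover towards the hinge, z out of the outer face (up when shut)
- reset_hole (a point): centre of the red-ringed round hole, 12 mm diameter, in the cover, on its outer face (plate 5 mm thick); moves with the cover, z out of the outer face. Shut, it is 71 mm above the bench and straight above the reset button; in the cover it lies 78 mm from the hinge axis and 42 mm to +y of the middle
- reset_top (a point): centre of the top of the red reset button (16 mm diameter) inside the housing, 33 mm above the bench, 38 mm below the outer face of the shut cover; round it a flat black collar of 32 mm diameter, 9 mm lower than the button; moves with the button
- driver_stand: grey driver stand screwed to the bench, base 60 (x) x 150 (y) mm, 112 mm high, with three pockets in a row along its y, 46 mm apart; the drivers stand in the two outer pockets, either way round, the middle one is empty. Origin: centre of its underside
- blue_driver: hex driver, blue handle 92 mm long and 24 mm thick, steel shaft 75 mm long and 3.6 mm thick, about 55 g. Stands shaft down, handle from 84 to 176 mm above the bench, its lower end in a 25 mm hole up to 112 mm, leaning at most 2 degrees; lift it straight up by 110 mm or more to clear the stand. Own y axis runs from tip to handle end (up); the driver's axis lies 11 mm from the origin along its z
- blue_driver_grip (a point): point on the axis of the blue handle, 30 mm below its top end, a good place to grip from above; axes as blue_driver
- blue_driver_tip (a point): tip of the blue driver's shaft, on its axis, 136 mm below blue_driver_grip; axes as blue_driver
- yellow_driver: hex driver with a yellow handle, 24 mm thick and 92 mm long, standing in the other outer pocket, its top about 176 mm above the bench (carry the blue one over or round it); leave it there. Origin beside its axis (11 mm), own y axis up
- oil_bottle: small white oil bottle with a red nozzle, 34 mm diameter, 94 mm high, loose; origin: centre of its underside
- glue_stick: teal glue stick, 28 mm diameter, 92 mm high, loose; origin: centre of its underside

How it is judged:
By the outcome, as a careful person would: the job done as asked, in the order asked, and still so for the second after the job is handed in, while the arm keeps its last pose, push and grip.
It also fails if it takes over 54 s, if anything falls off the work surface, if the arm or the gripper's body presses on something with over 40 N, if the wrist force passes 120 N, or if a joint passes its speed limit or range.

## Working session

There is one attempt and no reset: what is moved stays moved. The work goes in short steps, Python scripts to look and compute and a shell command to move; the robot and the scene stay as the last step left them, time stands still between calls to the robot, and variables do not carry over. Pictures are saved under pics/ and viewed, at most 10 in all, crops included, and the job is handed in when it is done.

```bash
mkdir -p pics
python3 - <<'E'
from rig import *
import cv2,numpy as np
for n in ["side","top"]:
    cv2.imwrite(f"pics/{n}0.png",capture(n)); m=camera_model(n); print(n,{k:(np.round(v,3).tolist()) for k,v in m.items()})
s=sense(); cv2.imwrite("pics/wrist0.png",capture("wrist")); m=camera_model("wrist");print({k:(np.round(v,3).tolist()) for k,v in m.items()}); print(s)
E
```

```text
side {'fx': 427.596, 'fy': 427.596, 'cx': 284.761, 'cy': 208.806, 'world_from_camera': [[0.989, 0.087, -0.122, 424.125], [-0.149, 0.472, -0.869, -783.984], [-0.018, 0.877, 0.48, 512.891], [0.0, 0.0, 0.0, 1.0]]}
top {'fx': 468.993, 'fy': 468.993, 'cx': 283.147, 'cy': 207.853, 'world_from_camera': [[-0.001, 0.987, -0.162, 393.978], [-1.0, -0.003, -0.009, -40.381], [-0.009, 0.162, 0.987, 1064.561], [0.0, 0.0, 0.0, 1.0]]}
{'fx': 366.723, 'fy': 366.723, 'cx': 277.295, 'cy': 212.126, 'T_tool_cam': [[-0.0, 0.955, 0.297, 76.057], [1.0, 0.0, -0.001, -0.629], [-0.001, 0.297, -0.955, -172.53], [0.0, 0.0, 0.0, 1.0]]}
{'time_s': 0.1, 'joints': array([-1.54740076e+00,  3.13366783e-01,  1.49834448e+00, -6.98443250e-06,
        1.33099915e+00, -2.23454503e-01]), 'dq': array([-1.71369440e-04, -1.10077013e-03,  1.48644532e-04,  5.26439773e-05,
       -6.97575073e-04,  2.66076339e-04]), 'tau': array([ 3.41371560e-03, -4.12904871e+01, -2.60137868e+01, -2.03473483e-04,
        3.04136505e-03,  2.98759119e-05]), 'eef_pos': array([ 128.23649236, -508.83224379,  200.71253318]), 'ee_rot': array([-5.56423373e-04,  9.92392537e-01,  1.23112711e-01,  5.24362507e-05]), 'force': array([-0.26816779,  0.53786896, -0.34700855]), 'wrist_torque': array([-0.02028265, -0.02883615, -0.02079238]), 'grip_force': 0.0, 'grip_width': 1.0036961128625235}
```

View pics/side0.png

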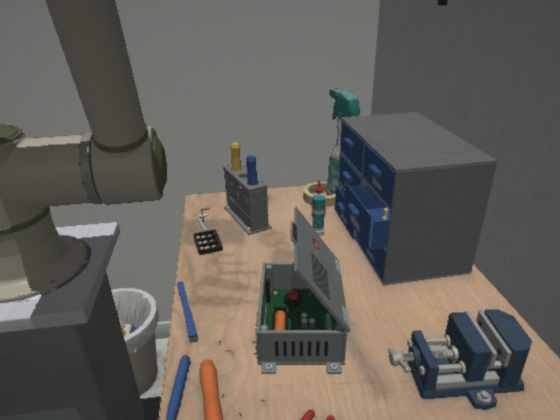

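View pics/top0.png

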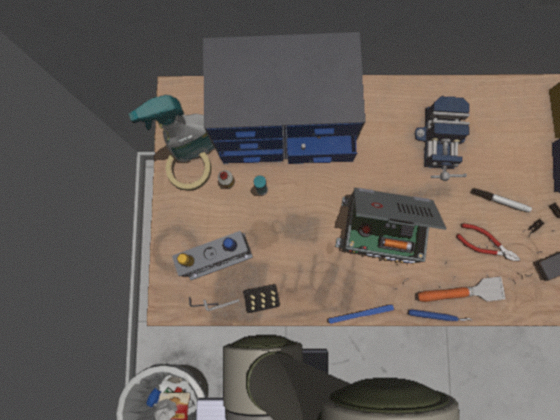

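The side view shows the controller at about (300,310) with its cover open, the blue driver at (252,170), the yellow at (236,155) and the glue stick at (319,213). In the top view the controller is at about (385,230), the cover's red ring at (377,205), the blue driver at (229,244) and the yellow at (183,259).

```bash
cat > h.py <<'E'
from rig import *
import cv2,numpy as np
from scipy.spatial.transform import Rotation as R
def wfc(n,s=None):
    m=camera_model(n)
    if n!="wrist": return m,np.array(m["world_from_camera"])
    T=np.eye(4);T[:3,:3]=R.from_quat(np.roll(s["ee_rot"],-1)).as_matrix();T[:3,3]=s["eef_pos"]
    return m,T@np.array(m["T_tool_cam"])
def ray(n,u,v,s=None):
    m,T=wfc(n,s); d=T[:3,:3]@np.array([(u-m["cx"])/m["fx"],-(v-m["cy"])/m["fy"],-1]); return T[:3,3],d/np.linalg.norm(d)
def plane(n,u,v,z,s=None):
    o,d=ray(n,u,v,s); return o+d*(z-o[2])/d[2]
def tri(rays):
    A=sum(np.eye(3)-np.outer(d,d) for o,d in rays); b=sum((np.eye(3)-np.outer(d,d))@o for o,d in rays)
    p=np.linalg.solve(A,b); return p,[np.linalg.norm(np.cross(p-o,d)) for o,d in rays]
def proj(n,p,s=None):
    m,T=wfc(n,s); q=T[:3,:3].T@(np.array(p)-T[:3,3]); return np.array([m["cx"]+m["fx"]*q[0]/-q[2],m["cy"]-m["fy"]*q[1]/-q[2]])
E
python3 - <<'E'
from h import *
t=cv2.imread("pics/top0.png");s=cv2.imread("pics/side0.png")
a=cv2.resize(t[175:275,325:455],None,fx=4,fy=4,interpolation=cv2.INTER_CUBIC)
b=cv2.resize(s[200:380,245:355],None,fx=2.5,fy=2.5,interpolation=cv2.INTER_CUBIC)
c=np.zeros((600,800,3),np.uint8);c[:400,:520]=a;c[:450,525:800]=b
e=cv2.resize(t[225:285,165:255],None,fx=3,fy=3,interpolation=cv2.INTER_CUBIC);c[405:585,:270]=e
e=cv2.resize(s[135:235,215:275],None,fx=1.9,fy=1.9,interpolation=cv2.INTER_CUBIC);c[405:595,280:394]=e
cv2.imwrite("pics/c1.png",c)
for n,im in(("top",t),("side",s)):
    h=cv2.cvtColor(im,cv2.COLOR_BGR2HSV)
    for nm,m in(("red",(((h[...,0]<6)|(h[...,0]>172))&(h[...,1]>120)&(h[...,2]>50))),("yel",((h[...,0]>15)&(h[...,0]<32)&(h[...,1]>170)&(h[...,2]>90))),("blue",((h[...,0]>105)&(h[...,0]<125)&(h[...,1]>120)))):
        k,_,st,ce=cv2.connectedComponentsWithStats(m.astype(np.uint8))
        print(n,nm,[(st[i].tolist(),ce[i].round(1).tolist()) for i in range(1,k) if st[i,4]>12])
E
```

```text
top red [([221, 172, 6, 7, 35], [223.5, 175.2]), ([462, 224, 39, 23, 167], [481.9, 232.4]), ([363, 226, 7, 7, 30], [365.7, 229.1]), ([457, 234, 40, 21, 171], [475.4, 246.3]), ([175, 388, 7, 4, 23], [178.1, 389.7]), ([176, 405, 12, 15, 106], [182.2, 411.0])]
top yel []
top blue [([313, 125, 22, 11, 134], [323.5, 130.6]), ([235, 128, 47, 16, 206], [251.5, 135.6]), ([287, 136, 65, 21, 1098], [319.2, 145.3]), ([222, 139, 11, 4, 16], [227.6, 140.3]), ([224, 141, 59, 15, 377], [251.7, 150.5]), ([243, 157, 18, 5, 78], [251.5, 159.0]), ([314, 157, 18, 5, 81], [322.2, 159.1]), ([224, 239, 9, 9, 63], [227.9, 242.6]), ([330, 306, 63, 17, 244], [362.0, 313.5]), ([410, 311, 47, 9, 185], [432.2, 315.1]), ([147, 389, 13, 18, 138], [152.8, 397.4])]
side red [([316, 183, 7, 10, 43], [318.7, 188.4]), ([288, 290, 10, 10, 72], [292.6, 294.8]), ([301, 410, 13, 10, 87], [308.2, 415.2]), ([327, 416, 7, 4, 22], [330.0, 417.8])]
side yel []
side blue [([342, 123, 22, 48, 533], [352.5, 145.7]), ([364, 145, 31, 62, 794], [379.2, 172.7]), ([336, 155, 54, 123, 2573], [363.7, 213.3]), ([247, 156, 10, 28, 193], [251.2, 169.5]), ([178, 283, 18, 54, 281], [187.0, 311.7]), ([167, 356, 22, 64, 548], [177.8, 388.5])]
```

View pics/c1.png

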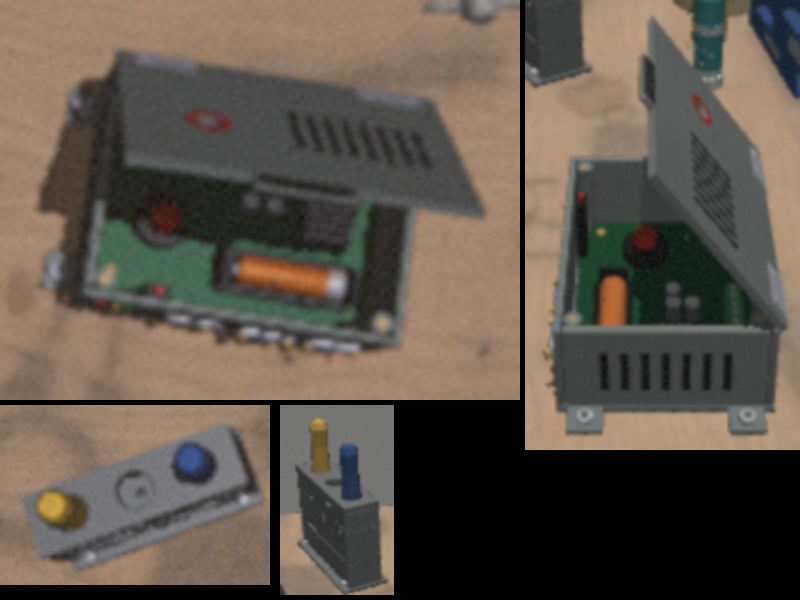

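The composite shows the cover clearly. Its lip edge runs from (356,215) to (446,228) in top pixels, with the ring at (377,205) top and (316,244) side. The button is at (366,229) top and (293,294) side, and the drivers stand with the empty pocket between them.

Run:
```python
from h import *
T=lambda x,y:ray("top",325+x/4-.4,175+y/4-.4); S=lambda x,y:ray("side",245+(x-525)/2.5-.3,200+y/2.5-.3)
P={}
for n,a,b in[("ring",(208,121),(703,110)),("button",(166,216),(645,235)),("hinge+y",(118,55),(755,150)),("hinge-y",(435,100),(784,322)),("lip+y",(125,162),(653,20)),("lip-y",(484,214),(650,177)),("lipfing",(306,186),(643,82)),
 ("boxfront-y top",(398,345),(560,328)),("boxfront+y",(87,295),(572,160))]:
    p,e=tri([T(*a),S(*b)]);P[n]=p;print(n,p.round(1),np.round(e,1))
# drivers tops
T=lambda x,y:ray("top",165+x/3-.4,225+y/3-.4); S=lambda x,y:ray("side",215+(x-280)/1.9-.3,135+(y-405)/1.9-.3)
for n,a,b in[("blue",(192,460),(348,447)),("yel",(53,505),(318,422))]:
    p,e=tri([T(*a),S(*b)]);print(n,p.round(1),np.round(e,1))
print(plane("top",165+135/3,225+490/3-0,112).round(1) if 0 else plane("top",165+135/3,225+(490-405)/3,112).round(1))
for n,a in(("blue",(192,460-405)),("yel",(53,505-405))):
    print(n,plane("top",165+a[0]/3-.4,225+a[1]/3-.4,176).round(1))
print("button33",plane("top",365.7,229,33).round(1),plane("side",292.8,294.3,33).round(1))
for a in((320,184),(355,150)): pass
print("glue,oil",plane("top",260,183,92).round(1),plane("top",224,175,94).round(1))
```

```text
ring [ 552.8 -220.1  132.6] [0. 0.]
button [ 516.  -214.6   30.7] [1. 1.]
hinge+y [ 599.4 -184.7   70.7] [0.3 0.3]
hinge-y [ 572.8 -352.9   73.8] [1. 1.]
lip+y [ 527.3 -171.7  174.9] [1.5 1.5]
lip-y [ 499.  -341.   175.9] [1.2 1.2]
lipfing [ 510.7 -255.8  180.9] [2.5 2.5]
boxfront-y top [ 445.4 -329.    66.4] [1.5 1.5]
boxfront+y [ 470.9 -165.8   64.6] [0.1 0.1]
blue [354.9  43.6 214.9] [118.9 118.9]
yel [329.7 123.5 218.4] [116.6 116.6]
[457.6 116.7 112. ]
blue [472.9  71.3 176. ]
yel [444.8 158.5 176. ]
button33 [ 515.8 -213.4   33. ] [ 514.5 -219.    33. ]
glue,oil [607.5  17.4  92. ] [624.7  93.9  94. ]
```

```bash
cat >> h.py <<'E'
def goto(p,yaw_deg=None):
    s=sense(); M=R.from_quat(np.roll(s["ee_rot"],-1)).as_matrix(); d=M.T@(np.array(p)-s["eef_pos"])
    yaw=np.degrees(np.arctan2(M[1,0],M[0,0])); print("t",round(s["time_s"],2),"tcp",s["eef_pos"].round(1),"units",(d/25).round(2),"yaw",yaw.round(2),"tilt z",M[:,2].round(4),"F",s["force"].round(1),"grip",round(s["grip_width"],3),round(s["grip_force"],1))
    if yaw_deg is not None: print("turn units",round(-(yaw_deg-yaw)/8,2))
E
python3 -m crank '[[[0,0,-0.25,0,0,0.36,0],[0,0,-0.25,0,0,0.36,0],[0,0,-0.25,0,0,0.36,0],[0,0,-0.25,0,0,0.36,0],[0,0,-0.25,0,0,0.36,0],[0,0,-0.25,0,0,0.36,0],[0,0,-0.25,0,0,0.36,0],[0,0,-0.25,0,0,0.37,0]]]'
python3 - <<'E'
from h import *
goto([546.5,-262.8,250],-9)
T=lambda x,y:ray("top",165+x/3-.4,225+y/3-.4); S=lambda x,y:ray("side",215+(x-280)/1.9-.3,135+(y-405)/1.9-.3)
for n,a,b in[("blue",(192,55),(348,447)),("yel",(53,100),(318,422))]:
    p,e=tri([T(*a),S(*b)]);print(n,p.round(1),np.round(e,1))
E
```

```text
time_s: 0.95
eef_pos: [128.2, -509.0, 251.2]
ee_rot: [-0.0, 0.997, -0.079, -0.0]
force: [-0.4, 0.0, 0.1]
grip_width: -0.005
grip_force: 0.0
t 0.95 tcp [ 128.2 -509.   251.2] units [ 14.96 -12.37   0.05] yaw -9.1 tilt z [-0.e+00  6.e-04 -1.e+00] F [-0.4  0.   0.1] grip -0.005 0.0
turn units -0.01
blue [473.   71.5 174. ] [0.1 0.1]
yel [444.1 158.8 174.5] [0.7 0.7]
```

```bash
python3 -m crank '[[[0.93,-0.77,0,0,0,0,0],[0.93,-0.77,0,0,0,0,0],[0.93,-0.77,0,0,0,0,0],[0.93,-0.77,0,0,0,0,0],[0.93,-0.77,0,0,0,0,0],[0.93,-0.77,0,0,0,0,0],[0.93,-0.77,0,0,0,0,0],[0.93,-0.77,0,0,0,0,0]]]'
python3 -m crank '[[[0.94,-0.77,0,0,0,0,0],[0.94,-0.77,0,0,0,0,0],[0.94,-0.77,0,0,0,0,0],[0.94,-0.77,0,0,0,0,0],[0.94,-0.77,0,0,0,0,0],[0.94,-0.77,0,0,0,0,0],[0.94,-0.77,0,0,0,0,0],[0.94,-0.77,0,0,0,0,0]]]'
python3 - <<'E'
from h import *
goto([546.5,-262.8,165],-9)
E
```

```text
time_s: 1.75
eef_pos: [337.0, -385.2, 251.0]
ee_rot: [-0.0, 0.997, -0.078, -0.0]
force: [0.2, 0.2, 0.2]
grip_width: -0.002
grip_force: 0.0
time_s: 2.55
eef_pos: [546.7, -262.4, 250.9]
ee_rot: [-0.0, 0.997, -0.078, -0.0]
force: [-0.1, -0.2, -0.3]
grip_width: 0.002
grip_force: 0.0
t 2.55 tcp [ 546.7 -262.4  250.9] units [-0.    0.02  3.44] yaw -8.98 tilt z [-5.e-04  3.e-04 -1.e+00] F [-0.1 -0.2 -0.3] grip 0.002 0.0
turn units 0.0
```

```bash
python3 -m crank '[[[0,0,0.86,0,0,0,0],[0,0,0.86,0,0,0,0],[0,0,0.86,0,0,0,0],[0,0,0.86,0,0,0,0],[-0.34,0,0.21,0,0,0,0],[-0.34,0,0.21,0,0,0,0],[-0.34,0,0.21,0,0,0,0],[-0.34,0,0.21,0,0,0,0]]]'
python3 -m crank '[[[-0.25,0,0.38,0,0,0,0],[-0.25,0,0.38,0,0,0,0],[-0.26,0,0.40,0,0,0,0],[-0.18,0,0.42,0,0,0,0],[-0.18,0,0.42,0,0,0,0],[-0.04,0,0.3,0,0,0,0],[-0.04,0,0.3,0,0,0,0],[0,0,0.2,0,0,0,0]]]'
python3 - <<'E'
from h import *
goto([546.5,-262.8,71],-9)
cv2.imwrite("pics/side1.png",capture("side"))
E
```

```text
time_s: 3.35
eef_pos: [511.8, -257.8, 143.7]
ee_rot: [-0.0, 0.997, -0.078, -0.0]
force: [1.3, 0.2, 0.6]
grip_width: 0.002
grip_force: 0.3
time_s: 4.15
eef_pos: [482.4, -253.2, 73.5]
ee_rot: [-0.0, 0.997, -0.078, -0.0]
force: [0.3, 0.1, 0.9]
grip_width: 0.001
grip_force: 0.3
t 4.15 tcp [ 482.4 -253.2   73.5] units [ 2.59 -0.02  0.1 ] yaw -8.98 tilt z [-3.e-04  3.e-04 -1.e+00] F [0.3 0.1 0.9] grip 0.001 0.3
turn units 0.0
```

View pics/side1.png

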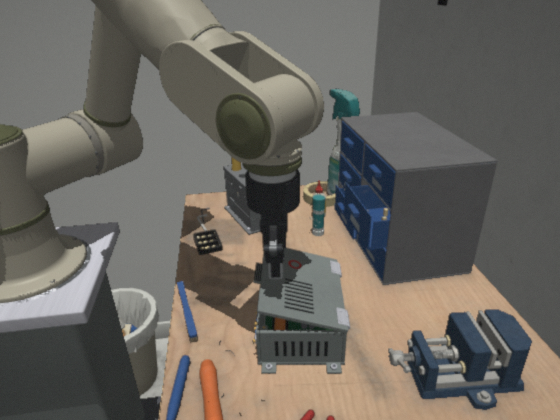

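The cover is nearly shut under the fingers, with a slight gap left at the near edge around (300,322). I'll press down a little more.

```bash
python3 -m crank '[[[0,0,0.06,0,0,0,0],[0,0,0.06,0,0,0,0],[0,0,0.05,0,0,0,0],[0,0,0.04,0,0,0,0],[0,0,0.04,0,0,0,0],[0,0,0,0,0,0,0],[0,0,0,0,0,0,0],[0,0,0,0,0,0,0]]]'
```

```text
time_s: 5.0
eef_pos: [482.5, -253.3, 68.0]
ee_rot: [0.0, 0.997, -0.078, 0.0]
force: [-0.6, -0.3, 0.4]
grip_width: 0.003
grip_force: 0.0
```

```bash
python3 -m crank '[[[0,0,0.04,0,0,0,0],[0,0,0.04,0,0,0,0],[0,0,0.04,0,0,0,0],[0,0,0.04,0,0,0,0],[0,0,0,0,0,0,0],[0,0,0,0,0,0,0],[0,0,0,0,0,0,0],[0,0,0,0,0,0,0]]]'
python3 - <<'E'
from h import *
s=sense();im=capture("wrist");cv2.imwrite("pics/w1.png",im)
a=capture("side");print(s["force"],s["eef_pos"])
c=np.zeros((420,800,3),np.uint8);c[:,:560]=im;c[:300,565:800]=cv2.resize(a[240:370,250:352],(235,300),interpolation=cv2.INTER_CUBIC);cv2.imwrite("pics/c2.png",c)
E
```

```text
time_s: 5.8
eef_pos: [482.5, -253.3, 63.9]
ee_rot: [-0.0, 0.997, -0.078, -0.0]
force: [-0.1, 0.3, 1.4]
grip_width: -0.003
grip_force: 0.0
[-0.12167531  0.3474933   1.44686092] [ 482.51415382 -253.26291555   63.92676943]
```

View pics/c2.png

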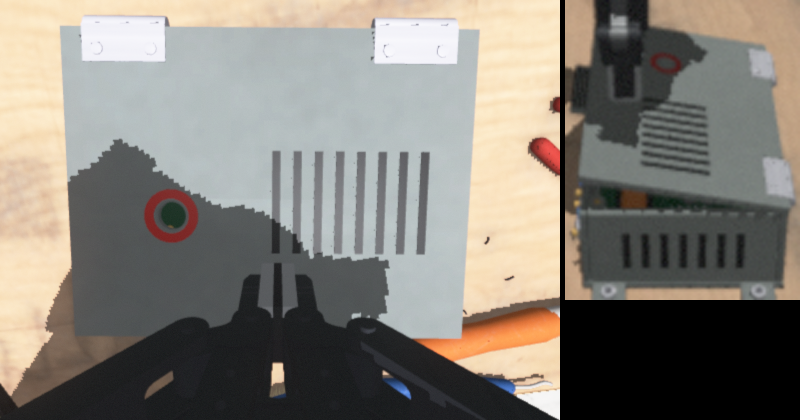

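The wrist view shows the ring at (171,215) and the fingertips at (278,265). The side crop shows the cover still ajar, so the shut fingertips end somewhat short of the TCP. I'll keep pushing until the force rises.

```bash
python3 -m crank '[[[0,0,0.04,0,0,0,0],[0,0,0.04,0,0,0,0],[0,0,0.04,0,0,0,0],[0,0,0.04,0,0,0,0],[0,0,0.04,0,0,0,0],[0,0,0,0,0,0,0],[0,0,0,0,0,0,0],[0,0,0,0,0,0,0]]]'
python3 - <<'E'
from h import *
s=sense();print(s["force"],s["tau"]);im=capture("wrist");cv2.imwrite("pics/w2.png",im)
h=cv2.cvtColor(im,cv2.COLOR_BGR2HSV);m=((h[...,0]<8)|(h[...,0]>170))&(h[...,1]>140);m[:, 300:]=0
c,_=cv2.findContours(m.astype(np.uint8),0,2);c=max(c,key=cv2.contourArea);e=cv2.fitEllipse(c);print(e)
for z in(71,80):print(plane("wrist",*e[0],z,s).round(1))
E
```

```text
time_s: 6.7
eef_pos: [482.5, -253.3, 58.9]
ee_rot: [-0.0, 0.997, -0.078, 0.0]
force: [0.5, -0.3, 0.3]
grip_width: -0.001
grip_force: 0.0
[ 0.52926038 -0.27927479  0.26338432] [-3.95745665e-03 -4.60188246e+01 -2.19814324e+01  2.83567397e-04
 -5.04588879e-04  2.52104599e-06]
((169.66468811035156, 218.4768524169922), (50.94355392456055, 53.30213165283203), 121.6149673461914)
[ 513.  -207.4   71. ]
[ 515.5 -210.6   80. ]
```

```bash
python3 -m crank '[[[0,0,0.04,0,0,0,0],[0,0,0.04,0,0,0,0],[0,0,0.04,0,0,0,0],[0,0,0.04,0,0,0,0],[0,0,0,0,0,0,0],[0,0,0,0,0,0,0],[0,0,0,0,0,0,0],[0,0,0,0,0,0,0]]]'
python3 - <<'E'
from h import *
s=sense();im=capture("wrist");cv2.imwrite("pics/w3.png",im);a=capture("side");cv2.imwrite("pics/side3.png",a)
print(proj("wrist",s["eef_pos"],s))
c=np.zeros((420,800,3),np.uint8);c[:,:380]=cv2.resize(im[200:410,180:370],(380,420));c[:,390:800]=cv2.resize(a[240:345,250:352],(410,420),interpolation=cv2.INTER_CUBIC);cv2.imwrite("pics/c3.png",c)
E
```

```text
time_s: 7.55
eef_pos: [482.5, -253.3, 55.0]
ee_rot: [0.0, 0.997, -0.078, 0.0]
force: [-0.2, 0.2, -0.1]
grip_width: -0.002
grip_force: 0.0
[278.28009795 253.78381024]
```

View pics/c3.png

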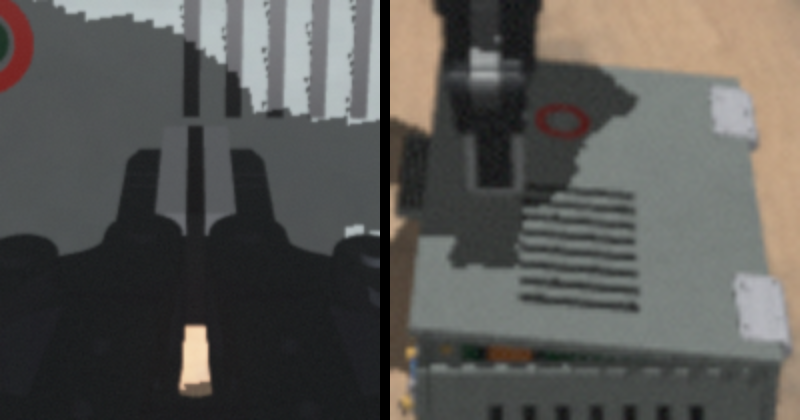

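The fingers still rest on the cover near the lip. The gap at the front-near corner is now only a few millimetres, so I'll carry on down.

```bash
python3 -m crank '[[[0,0,0.05,0,0,0,0],[0,0,0.05,0,0,0,0],[0,0,0.05,0,0,0,0],[0,0,0.05,0,0,0,0],[0,0,0,0,0,0,0],[0,0,0,0,0,0,0],[0,0,0,0,0,0,0],[0,0,0,0,0,0,0]]]'
python3 -m crank '[[[0,0,0.04,0,0,0,0],[0,0,0.04,0,0,0,0],[0,0,0.03,0,0,0,0],[0,0,0,0,0,0,0],[0,0,0,0,0,0,0],[0,0,0,0,0,0,0],[0,0,0,0,0,0,0],[0,0,0,0,0,0,0]]]'
```

```text
time_s: 8.45
eef_pos: [482.5, -253.3, 50.0]
ee_rot: [0.0, 0.997, -0.078, 0.0]
force: [0.6, -0.3, -0.3]
grip_width: 0.001
grip_force: 0.0
time_s: 9.25
eef_pos: [482.5, -253.3, 47.2]
ee_rot: [0.0, 0.997, -0.078, -0.0]
force: [-0.0, 0.1, 0.5]
grip_width: 0.001
grip_force: 0.0
```

Run:
```python
from h import *
s=sense();im=capture("wrist");cv2.imwrite("pics/w4.png",im);a=capture("side");cv2.imwrite("pics/side4.png",a)
def ring(im,x0,x1,y0,y1):
    h=cv2.cvtColor(im,cv2.COLOR_BGR2HSV);m=(((h[...,0]<10)|(h[...,0]>168))&(h[...,1]>100)).astype(np.uint8);w=np.zeros_like(m);w[y0:y1,x0:x1]=m[y0:y1,x0:x1]
    c,_=cv2.findContours(w,0,2);c=np.concatenate([k for k in c if len(k)>4]);return cv2.fitEllipse(cv2.convexHull(c))
print(s["eef_pos"],s["wrist_torque"])
rw=ring(im,60,290,120,300);rs=ring(a,270,320,245,290);print(rw,rs)
print(tri([ray("wrist",*rw[0],s),ray("side",*rs[0])]))
for n in("w1","w4"):pass
c=np.zeros((420,800,3),np.uint8);c[:,:380]=cv2.resize(im[100:310,60:250],(380,420));c[:,390:800]=cv2.resize(a[240:345,250:352],(410,420),interpolation=cv2.INTER_CUBIC);cv2.imwrite("pics/c4.png",c)
```

```text
[ 482.52072233 -253.25552493   47.19536398] [-0.00605165  0.04350908  0.01440201]
((167.4152069091797, 224.2223358154297), (51.95552062988281, 56.384559631347656), 118.74562072753906) ((291.9103698730469, 272.30218505859375), (8.22686767578125, 12.68008041381836), 93.81271362304688)
(array([ 514.67455057, -210.95569055,   73.69727652]), [np.float64(0.018822907177078248), np.float64(0.01882290717711235)])
```

View pics/c4.png

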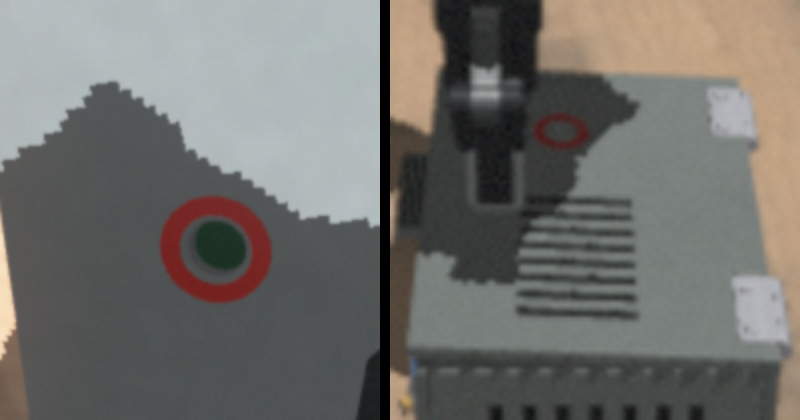

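The cover is almost shut: the ring triangulates at z≈73.7 and the seam at the front has all but closed. I'll press until there is firm contact.

```bash
python3 -m crank '[[[0,0,0.04,0,0,0,0],[0,0,0.04,0,0,0,0],[0,0,0.04,0,0,0,0],[0,0,0,0,0,0,0],[0,0,0,0,0,0,0],[0,0,0,0,0,0,0],[0,0,0,0,0,0,0],[0,0,0,0,0,0,0]]]'
```

```text
time_s: 10.15
eef_pos: [482.5, -253.3, 44.2]
ee_rot: [-0.0, 0.997, -0.078, 0.0]
force: [0.7, -0.7, 0.4]
grip_width: 0.001
grip_force: 0.0
```

```bash
python3 -m crank '[[[0,0,0.04,0,0,0,0],[0,0,0.04,0,0,0,0],[0,0,0.04,0,0,0,0],[0,0,0,0,0,0,0],[0,0,0,0,0,0,0],[0,0,0,0,0,0,0],[0,0,0,0,0,0,0],[0,0,0,0,0,0,0]]]'
python3 - <<'E'
from h import *
s=sense();im=capture("wrist");cv2.imwrite("pics/w5.png",im);a=capture("side");cv2.imwrite("pics/side5.png",a)
def ring(im,x0,x1,y0,y1):
    h=cv2.cvtColor(im,cv2.COLOR_BGR2HSV);m=(((h[...,0]<10)|(h[...,0]>168))&(h[...,1]>100)).astype(np.uint8);w=np.zeros_like(m);w[y0:y1,x0:x1]=m[y0:y1,x0:x1]
    c,_=cv2.findContours(w,0,2);c=np.concatenate([k for k in c if len(k)>4]);return cv2.fitEllipse(cv2.convexHull(c))
rw=ring(im,60,290,120,300);rs=ring(a,270,320,245,290);print(rw,rs)
print(tri([ray("wrist",*rw[0],s),ray("side",*rs[0])]),s["force"],s["tau"])
E
```

```text
time_s: 10.95
eef_pos: [482.5, -253.2, 41.2]
ee_rot: [-0.0, 0.997, -0.078, -0.0]
force: [0.5, 0.3, -0.7]
grip_width: -0.001
grip_force: 0.0
((166.2841033935547, 226.50975036621094), (51.43572998046875, 57.16883087158203), 116.13066864013672) ((291.94671630859375, 274.4300537109375), (8.246298789978027, 12.522918701171875), 88.38714599609375)
(array([ 514.48716641, -211.00054374,   69.44213308]), [np.float64(0.20861612539362986), np.float64(0.2086161253936413)]) [ 0.52366315  0.33234611 -0.6683814 ] [ 9.43059276e-04 -4.64629734e+01 -2.13302082e+01  3.82373855e-04
  2.09689106e-04  1.03118094e-05]
```

```bash
python3 -m crank '[[[0,0,0.04,0,0,0,0],[0,0,0.04,0,0,0,0],[0,0,0.04,0,0,0,0],[0,0,0,0,0,0,0],[0,0,0,0,0,0,0],[0,0,0,0,0,0,0],[0,0,0,0,0,0,0],[0,0,0,0,0,0,0]]]'
python3 - <<'E'
from h import *
s=sense();im=capture("wrist");a=capture("side");cv2.imwrite("pics/side6.png",a)
def ring(im,x0,x1,y0,y1):
    h=cv2.cvtColor(im,cv2.COLOR_BGR2HSV);m=(((h[...,0]<10)|(h[...,0]>168))&(h[...,1]>100)).astype(np.uint8);w=np.zeros_like(m);w[y0:y1,x0:x1]=m[y0:y1,x0:x1]
    c,_=cv2.findContours(w,0,2);c=np.concatenate([k for k in c if len(k)>4]);return cv2.fitEllipse(cv2.convexHull(c))
rw=ring(im,60,290,120,300);rs=ring(a,270,320,245,290);print(rw,rs)
print(tri([ray("wrist",*rw[0],s),ray("side",*rs[0])]),s["force"])
c=np.zeros((500,800,3),np.uint8);c[:400,:380]=cv2.resize(im[210:410,180:370],(380,400));c[:500,390:800]=cv2.resize(a[240:365,250:352],(410,500),interpolation=cv2.INTER_CUBIC);cv2.imwrite("pics/c6.png",c)
E
```

```text
time_s: 11.85
eef_pos: [482.7, -253.5, 40.6]
ee_rot: [0.0, 0.997, -0.078, 0.0]
force: [-8.0, 5.2, 22.8]
grip_width: -0.0
grip_force: 11.7
((165.64788818359375, 227.226806640625), (51.38772964477539, 57.53197479248047), 117.51823425292969) ((291.6667175292969, 274.4989318847656), (8.22408676147461, 12.99240493774414), 89.17526245117188)
(array([ 514.23064073, -210.79394148,   69.0378264 ]), [np.float64(0.010163434146502948), np.float64(0.010163434146550245)]) [-7.95789373  5.22522374 22.80535918]
```

View pics/c6.png

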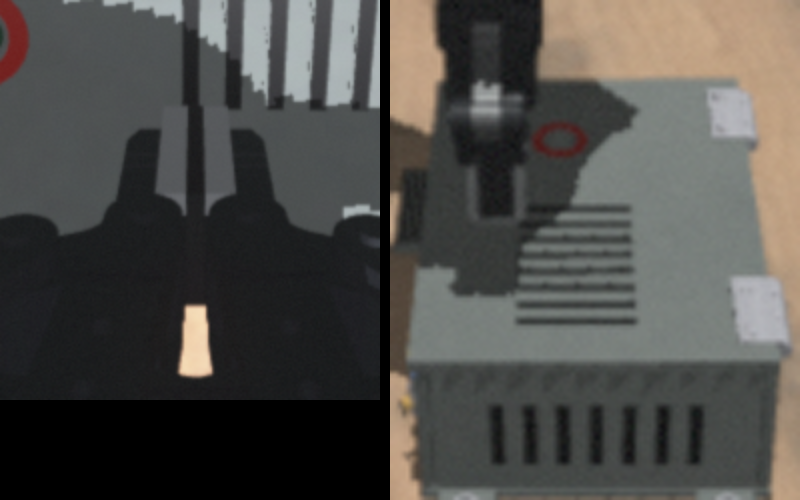

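Force is 23 N and the seam is closed in the side crop, so the cover is shut. The contact also shows the shut fingertips end about 30 mm behind the TCP, which matches the tip pixel in the wrist view, so I'll grip with that offset.

```bash
python3 -m crank '[[[0,0,-0.3,0,0,0,0],[0,0,-0.8,0,0,0,0],[0,0,-1,0,0,0,0],[0,0,-1,0,0,0,0],[0,0,-1,0,0,0,0],[0,0,-1,0,0,0,0],[0,0,0,0,0,0,60],[0,0,0,0,0,0,60]]]'
python3 - <<'E'
from h import *
goto([473,71.5,190],-9)
E
```

```text
time_s: 12.75
eef_pos: [482.5, -253.2, 165.5]
ee_rot: [0.0, 0.997, -0.078, 0.0]
force: [-0.5, 0.9, -0.6]
grip_width: 0.33
grip_force: 0.0
t 12.75 tcp [ 482.5 -253.2  165.5] units [ -2.4  -12.77  -0.98] yaw -8.98 tilt z [ 1.e-04 -1.e-04 -1.e+00] F [-0.5  0.9 -0.6] grip 0.33 0.0
turn units 0.0
```

```bash
python3 -m crank '[[[-0.15,-0.8,-0.12,0,0,0,60],[-0.15,-0.8,-0.12,0,0,0,60],[-0.15,-0.8,-0.12,0,0,0,60],[-0.15,-0.8,-0.12,0,0,0,60],[-0.15,-0.8,-0.12,0,0,0,60],[-0.15,-0.8,-0.12,0,0,0,60],[-0.15,-0.8,-0.12,0,0,0,60],[-0.15,-0.8,-0.12,0,0,0,60]]]'
python3 -m crank '[[[-0.15,-0.8,0,0,0,0,60],[-0.15,-0.8,0,0,0,0,60],[-0.15,-0.8,0,0,0,0,60],[-0.15,-0.8,0,0,0,0,60],[-0.15,-0.8,0,0,0,0,60],[-0.15,-0.8,0,0,0,0,60],[-0.15,-0.8,0,0,0,0,60],[-0.15,-0.77,0,0,0,0,60]]]'
python3 - <<'E'
from h import *
s=sense();im=capture("wrist");cv2.imwrite("pics/w7.png",im)
goto([473,71.5,97],-9)
print("pred",proj("wrist",[473,71.5,176],s),proj("wrist",[444.4,158.7,176],s),proj("wrist",s["eef_pos"]-[0,0,-30],s))
h=cv2.cvtColor(im,cv2.COLOR_BGR2HSV);m=((h[...,0]>105)&(h[...,0]<125)&(h[...,1]>120)).astype(np.uint8)
k,_,st,ce=cv2.connectedComponentsWithStats(m);print([(st[i].tolist(),ce[i].round(1)) for i in range(1,k) if st[i,4]>200])
E
```

```text
time_s: 13.55
eef_pos: [477.0, -88.5, 188.9]
ee_rot: [-0.0, 0.997, -0.078, -0.001]
force: [0.3, 0.2, -0.3]
grip_width: 0.705
grip_force: 0.0
time_s: 14.35
eef_pos: [471.9, 73.2, 188.8]
ee_rot: [-0.0, 0.997, -0.078, -0.001]
force: [0.3, 0.1, -0.4]
grip_width: 0.705
grip_force: 0.0
t 14.4 tcp [471.6  75.3 188.9] units [0.08 0.15 3.67] yaw -8.87 tilt z [-0.002   0.0015 -1.    ] F [0.  1.5 0.2] grip 0.706 0.0
turn units 0.02
pred [280.99844745 241.9254241 ] [139.14589959 309.42773297] [278.49423964 281.99743569]
[([254, 195, 36, 60, 1300], array([269.6, 228.5])), ([487, 265, 73, 32, 693], array([522.9, 281.3]))]
```

View pics/w7.png

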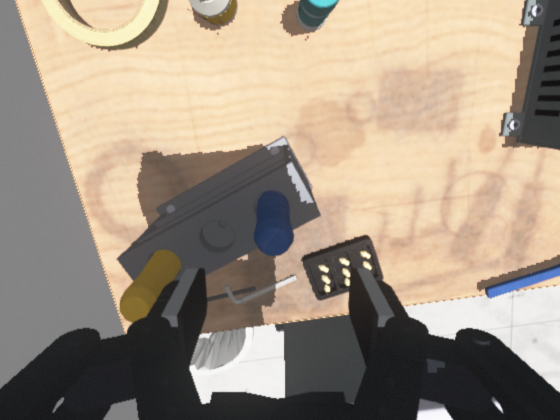

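The blue handle's top disc is at about (273,237), between the open fingers. The yellow one is at (150,298), outside the left finger. I'll re-measure with the arm settled.

Run:
```python
from h import *
s=sense();im=capture("wrist");s2=sense();print(s["eef_pos"].round(1),s2["eef_pos"].round(1))
h=cv2.cvtColor(im,cv2.COLOR_BGR2HSV);m=((h[...,0]>105)&(h[...,0]<125)&(h[...,1]>120)).astype(np.uint8);m[:,400:]=0
c,_=cv2.findContours(m,0,2);c=max(c,key=cv2.contourArea)[:,0];print(cv2.boundingRect(c))
b=c[c[:,1]>c[:,1].max()-16].astype(float)   # lower arc of top disc
A=np.c_[2*b,np.ones(len(b))];x=np.linalg.lstsq(A,(b**2).sum(1),rcond=None)[0];r=np.sqrt(x[2]+x[0]**2+x[1]**2);print("disc",x[:2],r)
p=plane("wrist",x[0],x[1],176,s);print(p); print("r mm",r*abs(wfc("wrist",s)[1][2,3]-176)/366.7)
goto([p[0],p[1],97],-9)
```

```text
[471.6  75.3 188.9] [471.9  73.8 188.9]
(258, 193, 36, 61)
disc [275.99616174 235.64787169] 17.083385629978856
[476.72517267  75.74065588 176.        ]
r mm 8.630149703874087
t 14.45 tcp [471.9  73.8 188.9] units [ 0.19 -0.1   3.68] yaw -8.81 tilt z [-1.8e-03  7.0e-04 -1.0e+00] F [-1.1  0.1  0.3] grip 0.705 0.0
turn units 0.02
```

```bash
python3 -m crank '[[[0.08,0,0,0,0,0.02,60],[0,0,0.5,0,0,0,60],[0,0,0.5,0,0,0,60],[0,0,0.5,0,0,0,60],[0,0,0.5,0,0,0,60],[0,0,0.5,0,0,0,60],[0,0,0.4,0,0,0,60],[0,0,0,0,0,0,60]]]'
python3 - <<'E'
from h import *
goto([474,73.5,97],-9)
a=capture("side");b=capture("top");im=capture("wrist")
c=np.zeros((420,800,3),np.uint8);c[:,:400]=cv2.resize(a[120:246,190:310],(400,420));c[:,400:]=cv2.resize(im[150:370,170:380],(400,420));cv2.imwrite("pics/c8.png",c);cv2.imwrite("pics/side8.png",a)
E
```

```text
time_s: 15.25
eef_pos: [474.3, 70.7, 116.0]
ee_rot: [0.0, 0.997, -0.08, -0.001]
force: [-0.5, -0.1, 0.7]
grip_width: 0.704
grip_force: 0.0
t 15.25 tcp [474.3  70.7 116. ] units [-0.03 -0.11  0.76] yaw -9.18 tilt z [-2.6e-03  2.0e-04 -1.0e+00] F [-0.5 -0.1  0.7] grip 0.704 0.0
turn units -0.02
```

View pics/c8.png

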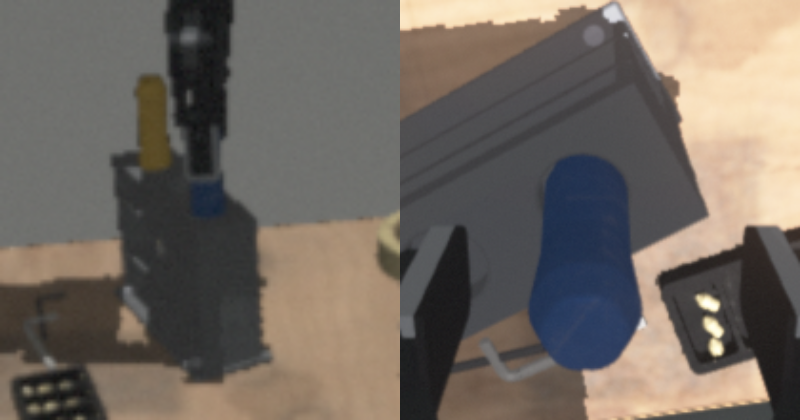

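The side crop shows the near fingertip ending about 30 px above the stand top, alongside the handle. In the wrist crop the handle is centred between the fingers to within about 4 mm, slightly to +y. I'll go down and close.

```bash
python3 -m crank '[[[0,-0.12,0.2,0,0,0,60],[0,0,0.3,0,0,0,60],[0,0,0.22,0,0,0,60],[0,0,0,0,0,0,60],[0,0,0,0,0,0,10],[0,0,0,0,0,0,10],[0,0,0,0,0,0,10],[0,0,0,0,0,0,10]]]' 60
python3 -m crank '[[[0,0,0,0,0,0,10],[0,0,0,0,0,0,10],[0,0,0,0,0,0,10],[0,0,-0.1,0,0,0,10],[0,0,-0.3,0,0,0,10],[0,0,-0.3,0,0,0,10],[0,0,-0.3,0,0,0,10],[0,0,0,0,0,0,10]]]' 60
python3 - <<'E'
from h import *
goto([474,73.5,230],-9)
E
```

```text
time_s: 16.2
eef_pos: [475.9, 75.2, 99.7]
ee_rot: [-0.001, 0.997, -0.08, 0.001]
force: [1.3, 6.6, 2.4]
grip_width: 0.256
grip_force: 58.5
time_s: 17.0
eef_pos: [476.0, 74.2, 125.4]
ee_rot: [-0.0, 0.997, -0.08, 0.001]
force: [-0.5, 2.9, 1.0]
grip_width: 0.255
grip_force: 59.6
t 17.0 tcp [476.   74.2 125.4] units [-0.07  0.04 -4.18] yaw -9.14 tilt z [ 1.9e-03  2.0e-04 -1.0e+00] F [-0.5  2.9  1. ] grip 0.255 59.6
turn units -0.02
```

```bash
python3 -m crank '[[[0,0,-0.5,0,0,0,10],[0,0,-0.6,0,0,0,10],[0,0,-0.7,0,0,0,10],[0,0,-0.7,0,0,0,10],[0,0,-0.7,0,0,0,10],[0,0,-0.7,0,0,0,10],[0,0,-0.5,0,0,0,10],[0,0,0,0,0,0,10]]]' 60
python3 - <<'E'
from h import *
# controller geometry: button/hole xy about (514.7,-212)
goto([514.7,-212,235],-9)
a=capture("side");im=capture("wrist");cv2.imwrite("pics/w9.png",im);cv2.imwrite("pics/side9.png",a);cv2.imwrite("pics/top9.png",capture("top"))
c=np.zeros((420,800,3),np.uint8);c[:,:400]=cv2.resize(a[60:240,180:330],(400,420));c[:,400:]=cv2.resize(im[200:400,170:380],(400,420));cv2.imwrite("pics/c9.png",c)
E
```

```text
time_s: 17.8
eef_pos: [476.1, 73.6, 235.6]
ee_rot: [0.0, 0.997, -0.08, 0.001]
force: [0.0, -0.3, -0.8]
grip_width: 0.255
grip_force: 59.0
t 17.8 tcp [476.1  73.6 235.6] units [ 3.34 11.03  0.04] yaw -9.15 tilt z [ 0.0029 -0.0011 -1.    ] F [ 0.  -0.3 -0.8] grip 0.255 59.0
turn units -0.02
```

View pics/c9.png

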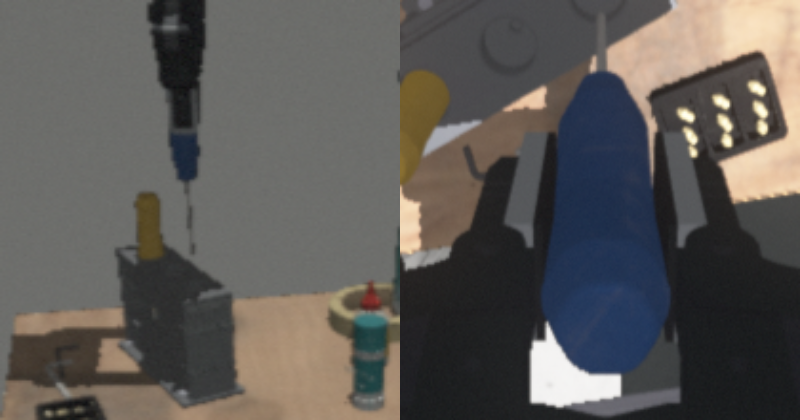

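The driver is gripped with its shaft clear of the stand: tip at about (252,168) side, yellow still in its pocket. I'll carry it over the controller and measure the tip there.

```bash
python3 -m crank '[[[0.12,0.4,0,0,0,0,10],[0.2,0.65,0,0,0,0,10],[0.24,0.8,0,0,0,0,10],[0.24,0.8,0,0,0,0,10],[0.24,0.8,0,0,0,0,10],[0.24,0.8,0,0,0,0,10],[0.24,0.8,0,0,0,0,10],[0.24,0.8,0,0,0,0,10]]]' 60
python3 -m crank '[[[0.24,0.8,0,0,0,0,10],[0.24,0.8,0,0,0,0,10],[0.24,0.8,0,0,0,0,10],[0.24,0.8,0,0,0,0,10],[0.24,0.8,0,0,0,0,10],[0.2,0.65,0,0,0,0,10],[0.16,0.53,0,0,0,0,10],[0,0,0,0,0,0,10]]]' 60
python3 -m crank '[[[0,0,0.5,0,0,-0.01,10],[0,0,0.5,0,0,0,10],[0,0,0.5,0,0,0,10],[0,0,0.3,0,0,0,10],[0,0,0,0,0,0,10],[0,0,0,0,0,0,10],[0,0,0,0,0,0,10],[0,0,0,0,0,0,10]]]' 60
python3 - <<'E'
from h import *
s=sense();im=capture("wrist");a=capture("side");t=capture("top")
for n,i in(("w10",im),("side10",a),("top10",t)):cv2.imwrite(f"pics/{n}.png",i)
goto([514.7,-212,190],-9)
c=np.zeros((500,800,3),np.uint8);c[:500,:400]=cv2.resize(im[80:330,150:350],(400,500),interpolation=cv2.INTER_CUBIC);c[:,400:]=cv2.resize(a[170:295,240:340],(400,500),interpolation=cv2.INTER_CUBIC);cv2.imwrite("pics/c10.png",c)
E
```

```text
time_s: 18.75
eef_pos: [495.5, -78.9, 233.6]
ee_rot: [0.0, 0.997, -0.08, -0.001]
force: [1.0, -0.2, -0.8]
grip_width: 0.254
grip_force: 59.0
time_s: 19.55
eef_pos: [513.5, -212.8, 233.7]
ee_rot: [-0.0, 0.997, -0.08, -0.0]
force: [-0.1, 0.1, -0.3]
grip_width: 0.252
grip_force: 59.1
time_s: 20.35
eef_pos: [513.9, -211.4, 189.7]
ee_rot: [0.0, 0.997, -0.079, 0.0]
force: [0.1, 0.8, -0.7]
grip_width: 0.25
grip_force: 59.0
t 20.5 tcp [ 513.7 -211.4  189.4] units [ 0.04  0.02 -0.02] yaw -9.06 tilt z [ 3.e-04 -2.e-04 -1.e+00] F [-0.  -0.  -1.4] grip 0.255 59.0
turn units -0.01
```

View pics/c10.png

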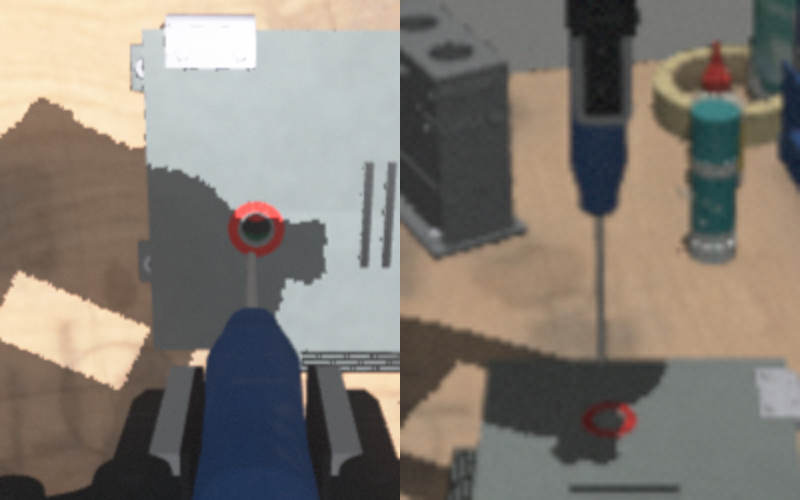

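The last composite shows the shaft hanging vertically just short of the ring. The tip is at about (290.5,259) side and (275.5,206) wrist. My count of viewed pictures is now 12, past the limit of 10, so I view no more and work from numbers.

Run:
```python
from h import *
s=sense();im=cv2.imread("pics/w10.png");a=cv2.imread("pics/side10.png")
def ring(im,x0,x1,y0,y1):
    h=cv2.cvtColor(im,cv2.COLOR_BGR2HSV);m=(((h[...,0]<10)|(h[...,0]>168))&(h[...,1]>100)).astype(np.uint8);w=np.zeros_like(m);w[y0:y1,x0:x1]=m[y0:y1,x0:x1]
    c,_=cv2.findContours(w,0,2);c=np.concatenate([k for k in c if len(k)>4]);return cv2.fitEllipse(cv2.convexHull(c))
rw=ring(im,255,300,170,215);rs=ring(a,278,305,265,285);print(rw,rs)
print("hole",tri([ray("wrist",*rw[0],s),ray("side",*rs[0])]),plane("wrist",*rw[0],71,s),plane("side",*rs[0],71))
g=cv2.cvtColor(im,cv2.COLOR_BGR2GRAY);print("wrist");
for v in range(186,236,2):print(v,g[v,264:290])
g=cv2.cvtColor(a,cv2.COLOR_BGR2GRAY);print("side")
for v in range(222,276,2):print(v,g[v,282:302])
```

```text
((277.6925964355469, 194.02809143066406), (26.533897399902344, 27.962453842163086), 101.01397705078125) ((292.0, 274.3272705078125), (8.390000343322754, 12.889988899230957), 90.0)
hole (array([ 514.6121668 , -211.48788251,   69.90573549]), [np.float64(0.07573952110620849), np.float64(0.07573952110603498)]) [ 514.81610661 -211.50415584   71.        ] [ 514.45369722 -212.95102733   71.        ]
wrist
186 [ 86  85  85 109 145 149 150 150 155 167 169 170 159 148 147 143 142 164
 171 169 154 150 149 151 159 180]
188 [ 83  75  71  93 127 133 151 172 166 135  91  79  69  68  68  70  78  92
 116 142 148 137 133 134 134 143]
190 [ 81  72  67  68  66  75 102 127  85  49  47  52  54  58  59  57  53  49
  47  51  67  81  77  72  72  94]
192 [73 67 69 67 70 77 75 57 42 40 40 42 43 40 40 41 42 41 42 41 50 66 80 73
 68 72]
194 [74 67 69 68 73 80 72 53 41 40 41 41 41 40 40 42 40 43 41 41 50 67 78 76
 69 67]
196 [75 66 67 66 72 76 78 72 54 48 45 46 45 41 43 41 46 46 47 51 62 79 81 74
 69 70]
198 [80 70 65 66 66 71 81 82 76 65 56 53 52 50 49 51 53 56 61 71 80 83 78 69
 69 67]
200 [82 77 67 65 66 67 70
[... 3313 characters left out ...]
 132 138 144
 149 152]
258 [135 136 134 133 130 127 126 101  88 104 122 129 133 135 132 135 136 142
 147 151]
260 [72 75 73 73 73 74 73 69 73 66 71 74 73 74 75 76 79 76 78 78]
262 [50 56 56 53 50 53 52 54 54 52 55 54 54 53 54 54 51 56 53 53]
264 [53 56 53 52 52 51 56 54 53 52 53 55 55 52 54 53 56 54 53 53]
266 [54 54 51 52 53 53 52 52 54 54 56 53 54 55 54 52 53 55 55 54]
268 [53 53 54 56 53 53 52 54 53 52 57 54 55 54 55 52 54 55 57 65]
270 [ 55  55  53  53  51  52  53  52  49  45  46  49  49  55  57  60  64  99
 118 123]
272 [ 55  57  53  53  51  48  44  47  49  53  56  57  82  94  88 103 117 124
 122 124]
274 [ 54  56  55  49  40  43  51  54  58  59  59  61  64  80  93  90  93 118
 122 121]
```

Run:
```python
from h import *
from scipy.optimize import brentq
s=sense()
def pt(u,v,us):
    o,d=ray("wrist",u,v,s); t=brentq(lambda t:proj("side",o+d*t)[0]-us,60,400); return o+d*t
for us in(289.4,289.7,290):
    p=pt(275.4,205.5,us);print("tip",p.round(1),proj("side",p).round(1))
# several shaft points, wrist: (v -> u), and side u,v epipolar via shaft line z
for z in(100,104,108,112,116):
    print(z,"wrist-plane tip",plane("wrist",275.4,205.5,z,s).round(1),"side shaft pred",proj("side",plane("wrist",275.4,205.5,z,s)).round(1))
# shaft upper end at wrist v=233,u=276; handle neck in side v=223
p,e=tri([ray("wrist",276,233,s),ray("side",289.3,223.5)]);print("neck",p.round(1),np.round(e,1))
```

```text
tip [ 510.9 -209.1   90. ] [289.4 264. ]
tip [ 511.4 -209.1   91.8] [289.7 263.1]
tip [ 511.9 -209.2   93.6] [290.  262.2]
100 wrist-plane tip [ 513.8 -209.6  100. ] side shaft pred [291.1 259.1]
104 wrist-plane tip [ 514.9 -209.8  104. ] side shaft pred [291.8 257.1]
108 wrist-plane tip [ 516. -210.  108.] side shaft pred [292.4 255.1]
112 wrist-plane tip [ 517.2 -210.2  112. ] side shaft pred [293.1 253.1]
116 wrist-plane tip [ 518.3 -210.4  116. ] side shaft pred [293.8 251. ]
neck [ 514.2 -209.7  167.2] [2.7 2.7]
```

```bash
python3 -m crank '[[[0.13,0.08,0,0,0,0,10],[0,0,0.1,0,0,0,10],[0,0,0.1,0,0,0,10],[0,0,0.15,0,0,0,10],[0,0,0.15,0,0,0,10],[0,0,0,0,0,0,10],[0,0,0,0,0,0,10],[0,0,0,0,0,0,10]]]' 60
cat > m.py <<'E'
from h import *
s=sense();im=capture("wrist");a=capture("side");goto([515,-211.5,160])
def ring(im,x0,x1,y0,y1):
    h=cv2.cvtColor(im,cv2.COLOR_BGR2HSV);m=(((h[...,0]<10)|(h[...,0]>168))&(h[...,1]>100)).astype(np.uint8);w=np.zeros_like(m);w[y0:y1,x0:x1]=m[y0:y1,x0:x1]
    c,_=cv2.findContours(w,0,2);c=np.concatenate([k for k in c if len(k)>4]);return cv2.fitEllipse(cv2.convexHull(c))
rw=ring(im,250,310,165,240);rs=ring(a,278,305,265,285);print(rw,rs)
print("hole",plane("wrist",*rw[0],71,s),plane("side",*rs[0],71))
g=cv2.cvtColor(im,cv2.COLOR_BGR2GRAY);v0=int(rw[0][1])
for v in range(v0-16,v0+26,2):print(v,g[v,262:294],end="\n")
g=cv2.cvtColor(a,cv2.COLOR_BGR2GRAY);print("side")
for v in range(246,282,2):print(v,g[v,282:302])
E
python3 -c "import numpy as np;np.set_printoptions(linewidth=200);exec(open('m.py').read())"
```

```text
time_s: 21.3
eef_pos: [516.6, -213.8, 176.8]
ee_rot: [0.0, 0.997, -0.079, 0.0]
force: [0.5, 0.2, -0.9]
grip_width: 0.255
grip_force: 59.0
t 21.4 tcp [ 516.6 -213.9  176.9] units [-0.08 -0.08  0.67] yaw -9.06 tilt z [ 2.e-04 -2.e-04 -1.e+00] F [-0.6 -0.1 -0.7] grip 0.257 59.0
((275.2331848144531, 201.92445373535156), (27.997560501098633, 28.542871475219727), 101.95842742919922) ((292.0753173828125, 274.4228515625), (8.102959632873535, 12.950417518615723), 88.36825561523438)
hole [ 514.84725578 -211.45614139   71.        ] [ 514.53567172 -213.23083206   71.        ]
185 [ 88  89  91 126 186 192 191 192 192 191 193 191 192 191 192 191 192 193 191 191 190 192 191 192 192 191 191 191 190 189 188 189]
187 [ 88  87  88  90  97 102 132 184 191 190 187 178 176 188 189 191 193 191 190 190 190 189 189 189 190 192 191 189 190 187 188 187]
189 [ 88  85  86  88  88  87 106 140 157 161 152 157 150 151 148 139 136 127 136 159 176 181 188 192 189 190 188 187 190 190 190 191]
191 [ 85  86  86  84  80  76  91 119  89 110 146 152 154 146 137  84  67  68  71  94 128 133 149 183 177 142 107 131 183 188 18
[... 2793 characters left out ...]
56 54]
264 [54 54 57 54 54 55 55 53 58 74 80 64 53 56 52 56 56 54 55 53]
266 [52 58 52 55 53 51 52 53 55 70 80 63 50 56 56 51 54 54 54 54]
268 [56 56 56 56 55 52 56 55 54 55 60 55 54 53 55 56 56 55 53 54]
270 [52 57 55 55 54 56 53 51 48 48 48 52 51 49 52 53 52 56 55 56]
272 [ 54  58  55  53  53  43  41  46  49  53  57  54  50  47  44  48  57  64  97 107]
274 [ 56  54  55  52  42  46  50  54  58  61  60  60  58  55  55  75  89 115 122 123]
276 [ 54  54  53  49  42  42  44  52  57  58  56  57  56  49  49  75 104 120 123 123]
278 [ 55  56  55  55  51  55  47  45  45  43  44  45  46  45  51  75 110 122 122 123]
280 [ 55  57  54  52  53  56  55  51  54  53  56  53  52  59  94 116 122 122 120 123]
```

Run:
```python
from h import *
s=sense();w=(275.7,205.8);sd=(291.9,267.3)
p,e=tri([ray("wrist",*w,s),ray("side",*sd)]);print("tip",p.round(1),np.round(e,2))
for z in(80,84,88):
  print(z,"wrist",plane("wrist",*w,z,s).round(1)-[514.85,-211.46,0],"side",plane("side",*sd,z).round(1)-[514.54,-213.23,0])
print("TCP-tip",s["eef_pos"]-p)
```

```text
tip [ 515.1 -211.9   84.5] [0.49 0.49]
80 wrist [-0.65 -0.34 80.  ] side [ 1.06  7.73 80.  ]
84 wrist [ 0.55 -0.54 84.  ] side [ 0.26  2.33 84.  ]
88 wrist [ 1.65 -0.74 88.  ] side [-0.64 -2.97 88.  ]
TCP-tip [ 1.58085674 -2.00581888 92.35936187]
```

Tip and hole agree to within 1 mm in both views, so I'll insert.

```bash
python3 -m crank '[[[0,0,0.12,0,0,0,10],[0,0,0.15,0,0,0,10],[0,0,0.15,0,0,0,10],[0,0,0.15,0,0,0,10],[0,0,0.15,0,0,0,10],[0,0,0.15,0,0,0,10],[0,0,0.13,0,0,0,10],[0,0,0,0,0,0,10]]]' 60
python3 -m crank '[[[0,0,0.12,0,0,0,10],[0,0,0.12,0,0,0,10],[0,0,0.12,0,0,0,10],[0,0,0.12,0,0,0,10],[0,0,0.12,0,0,0,10],[0,0,0.12,0,0,0,10],[0,0,0.1,0,0,0,10],[0,0,0,0,0,0,10]]]' 60
```

```text
time_s: 22.2
eef_pos: [516.4, -213.7, 151.2]
ee_rot: [-0.0, 0.997, -0.079, -0.0]
force: [0.3, 0.4, -0.3]
grip_width: 0.253
grip_force: 59.0
time_s: 23.0
eef_pos: [516.4, -213.7, 130.8]
ee_rot: [-0.0, 0.997, -0.079, -0.0]
force: [1.0, -0.3, -0.2]
grip_width: 0.256
grip_force: 59.0
```

Free descent through the hole, with the tip now at about z 39. Next, a gentle press in small steps.

```bash
python3 -m crank '[[[0,0,0.06,0,0,0,10],[0,0,0.06,0,0,0,10],[0,0,0.06,0,0,0,10],[0,0,0.06,0,0,0,10],[0,0,0,0,0,0,10],[0,0,0,0,0,0,10],[0,0,0,0,0,0,10],[0,0,0,0,0,0,10]]]' 60
python3 -m crank '[[[0,0,0.04,0,0,0,10],[0,0,0.04,0,0,0,10],[0,0,0,0,0,0,10],[0,0,0,0,0,0,10],[0,0,0,0,0,0,10],[0,0,0,0,0,0,10],[0,0,0,0,0,0,10],[0,0,0,0,0,0,10]]]' 60
python3 -c "
from h import *
f=[]
s=sense();print(s['force'],s['wrist_torque'],s['eef_pos'])"
```

```text
time_s: 23.8
eef_pos: [516.6, -213.8, 125.3]
ee_rot: [0.0, 0.997, -0.079, 0.0]
force: [-0.6, -0.3, -1.2]
grip_width: 0.253
grip_force: 59.0
time_s: 24.6
eef_pos: [516.6, -213.8, 123.2]
ee_rot: [-0.0, 0.997, -0.079, -0.0]
force: [0.1, -0.0, -1.5]
grip_width: 0.252
grip_force: 59.1
[ 0.05695049 -0.04383243 -1.49806702] [-0.02146338 -0.00476871 -0.04079919] [ 516.57499251 -213.80675898  123.19207936]
```

```bash
python3 -m crank '[[[0,0,0.04,0,0,0,10],[0,0,0.04,0,0,0,10],[0,0,0,0,0,0,10],[0,0,0,0,0,0,10],[0,0,0,0,0,0,10],[0,0,0,0,0,0,10],[0,0,0,0,0,0,10],[0,0,0,0,0,0,10]]]' 60
python3 -m crank '[[[0,0,0.04,0,0,0,10],[0,0,0.04,0,0,0,10],[0,0,0,0,0,0,10],[0,0,0,0,0,0,10],[0,0,0,0,0,0,10],[0,0,0,0,0,0,10],[0,0,0,0,0,0,10],[0,0,0,0,0,0,10]]]' 60
```

```text
time_s: 25.4
eef_pos: [516.6, -213.9, 121.2]
ee_rot: [0.0, 0.997, -0.079, 0.0]
force: [-0.4, 0.5, 2.1]
grip_width: 0.256
grip_force: 59.3
time_s: 26.2
eef_pos: [516.6, -213.9, 119.2]
ee_rot: [0.0, 0.997, -0.079, 0.0]
force: [-0.3, 0.4, 3.6]
grip_width: 0.253
grip_force: 59.4
```

Force rises along the spring's own slope (0.7 N/mm), so the tip is on the button. I'll go on to the stop.

```bash
python3 -m crank '[[[0,0,0.03,0,0,0,10],[0,0,0.03,0,0,0,10],[0,0,0.03,0,0,0,10],[0,0,0,0,0,0,10],[0,0,0,0,0,0,10],[0,0,0,0,0,0,10],[0,0,0,0,0,0,10],[0,0,0,0,0,0,10]]]' 60
```

```text
time_s: 27.0
eef_pos: [516.8, -213.9, 117.4]
ee_rot: [0.0, 0.997, -0.079, 0.0]
force: [-0.0, 0.4, 7.6]
grip_width: 0.259
grip_force: 60.1
```

At the stop (7.6 N, above the 5 N needed). One still call to confirm that it holds, then I hand in.

```bash
python3 -m crank '[[[0,0,0.02,0,0,0,10],[0,0,0,0,0,0,10],[0,0,0,0,0,0,10],[0,0,0,0,0,0,10],[0,0,0,0,0,0,10],[0,0,0,0,0,0,10],[0,0,0,0,0,0,10],[0,0,0,0,0,0,10]]]' 60
python3 - <<'E'
from h import *
a=capture("side");s=sense();print(s["force"],s["grip_force"])
h=cv2.cvtColor(a,cv2.COLOR_BGR2HSV);m=(((h[...,0]<10)|(h[...,0]>168))&(h[...,1]>100));y,x=np.nonzero(m[262:290,275:310]);print("ring",x.min()+275,x.max()+275,y.min()+262,y.max()+262)
if s["force"][2]>5 and s["grip_force"]>40: print(finish_job())
E
```

```text
time_s: 27.8
eef_pos: [516.9, -214.0, 117.2]
ee_rot: [0.0, 0.997, -0.079, 0.001]
force: [-0.8, 1.1, 9.2]
grip_width: 0.254
grip_force: 60.3
[-0.15401597  1.25721336  8.78928787] 60.28282998944633
ring 286 298 271 278
the job is handed in; nothing more can be done
None
```

I handed the job in at about 28 s: the cover is shut and the blue driver, still gripped at 60 N, holds the reset button at its stop with about 9 N; I never moved near the yellow driver, oil bottle or glue stick, but I viewed 12 pictures, over the limit of 10.

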